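# Change over the classroom hot plates

### The job

The covered cup on the running hot plate has had its time: first switch that hot plate off with its toggle and leave the cup standing on it. Then carry the second covered steel cup upright to the free hot plate, set it down gently in the middle of it, and only once it stands there switch that plate on. Leave the temperature dials as they are set and do not disturb the other things on the table.

Things in the scene. Friction and masses are not known exactly. Their poses are not given: they have to be found in the camera images.
- warmer_busy: Hot plate in use (a cup stands on it): white housing 230 (x) x 130 (y) mm, fixed. Origin: centre of its underside; its panel side faces its own -x, z up. Front 85 mm of its top (x -115 to -30): black panel rising from 36 to 66 mm height; behind it a flat top at 66 mm with a round dark plate, centre x +50. On the panel at x -75: toggle at y -30, temperature dial at y +30.
- warmer_free: The idle hot plate, identical to warmer_busy (same sizes, frame and layout) but with nothing on its plate.
- warmer_busy_plate (a point): Centre of the top face of the busy hot plate's round plate (110 mm diameter, 74 mm above the table).
- warmer_free_plate (a point): Centre of the top face of the free hot plate's round plate (110 mm diameter, 74 mm above the table).
- toggle_busy (a joint): Bat toggle of the busy hot plate, steel, 13 mm thick at the tip; pivot along the hot plate's y at x -76, y -30, height 54 mm; tip 40 mm from the pivot. In rad: +0.35 on (leans to the plate, nearly vertical), -0.35 off (leans to the front, 0.69 from vertical); starts on. Over-centre spring: 3 to 4 N at the tip starts it, past the centre (0) it snaps across and stays.
- toggle_free (a joint): Bat toggle of the free hot plate, of the same make, position and meaning of values. It starts off (-0.35).
- toggle_busy_tip (a point): End of the busy hot plate's toggle bat; it moves with the bat (height about 94 mm when on, 85 mm when off).
- toggle_free_tip (a point): End of the free hot plate's toggle bat; it moves with the bat.
- dial_busy_mark (a point): White pointer mark on the rim of the busy hot plate's grey temperature dial (34 mm diameter, 16 mm high), 13 mm from the dial's axis; the dial turns easily.
- dial_free_mark (a point): White pointer mark on the rim of the free hot plate's temperature dial, 13 mm from the dial's axis.
- cup_first: First covered sample cup, standing on the busy hot plate: straight steel cylinder 62 mm diameter, 76 mm high over its flat grey lid, about 0.2 kg. Origin: centre of its underside. The lid stays on.
- cup_second: Second covered sample cup, the same as the first, standing on the table: straight steel cylinder 62 mm diameter, flat grey lid flush with the side (lid edge at 73 mm, raised middle to 76 mm), about 0.2 kg. Origin: centre of its underside, z up. The lid stays on.
- bottle: Bystander: red drinking bottle with black cap, 70 mm diameter, 200 mm high, standing on the table at the other side. Origin: centre of its underside.
- paper_cup: Bystander: empty white patterned paper cup, 88 mm wide at the rim, 110 mm high, behind to one side. Origin: centre of its underside.
- cup_lid: Bystander: flat grey paper-cup lid, 92 mm diameter, 11 mm high, lying behind to the other side. Origin: centre of its underside.
Mind the look-alikes: they are no part of the job. Leave any brown or pink look-alike of the cup_first alone. Leave any green or yellow look-alike of the cup_second alone.

How it is judged:
By the outcome, as a careful person would: the job done as asked, in the order asked, and still so for the second after the job is handed in, with the robot touching nothing.
It also fails if it takes over 64 s, if anything falls off the work surface, if the arm or the gripper's body presses on something with over 40 N, if the wrist force passes 120 N, or if a joint passes its speed limit or range.

### The arm

A 6-joint arm with a two-finger parallel gripper is mounted at the origin on the work surface. World frame = base frame: x ahead of the robot, y to its left, z up, the work surface at z = 0. Lengths are in mm, angles in rad, forces in N, time in s.
With the tool pointing down it reaches from about 400 to 925 mm from the base axis. Payload 3.4 kg.
Tool frame: the origin (TCP) lies on the centre line of the jaws, within the pads' length; the fingertips stand 8 mm ahead of it and the grasp point (between the pads) lies 11 mm behind it; z points along the fingers, x is the direction in which the jaws open and shut, and the axes are right-handed (so a half turn about z gives the same grasp; the last joint's range is limited). The gripper opens to 85 mm and grips with 20 to 120 N. Pads are 22 mm wide; open, the fingers measure 114 mm over their backs; the gripper's body (76 mm by 85 mm) begins 54 mm behind the grasp point. The pads swing forward as they close: fully open they stand 13 mm farther back than shut.
Start: joints at [1.079, 0.307, 1.506, -0, 1.328, -0.073], TCP at [233.33, 525.536, 204.605] pointing down, gripper open.
Joint ranges: [-3.12, 3.12], [-1.05, 2.28], [0.14, 2.33], [-1.42, 4.57], [0.1, 2.73], [-2.68, 2.68]. Speed limits (rad/s): [2.57, 2.57, 3.14, 3.14, 3.14, 3.14].

### API

Orientations are given as a rotation vector (axis times angle).
In Python, from rig import robot gives the robot as it stands. Calls block until the motion is done:
- robot.move_to(position, orientation): joint-space move of the TCP to a pose.
- robot.move_straight(position, orientation=None, rate=150): straight line of the TCP; orientation=None keeps the orientation; rate is the mean speed in mm/s.
- robot.set_joints(angles): joint-space move.
- robot.move_gripper(opening, squeeze=None): opening from 0.0 (shut) to 1.0 (fully open); squeeze is the grip in N (None keeps the last); returns when the fingers have stopped.
- robot.hold(seconds).
- robot.inverse_kinematics(position, orientation): joint angles nearest the present ones, or None.
- robot.grab_frame(name): name is "scene" or "side" or "wrist"; returns a dict with "frame" (400x640x3 uint8, red, green, blue), "fx", "fy", "cx", "cy" (pixels), "camera_from_world" (4x4, takes a point from world to camera coordinates). Camera axes: x right, y down, z forward; pixel columns grow to the right and rows downward; lengths in mm; the calibration is good to about 2 mm. A picture is of the moment at which its call begins. There is no depth.
A pose or a line that the arm cannot do raises robot.IKError and nothing moves.
- robot.job_done(): hands the job in, once; it reports no verdict.
Trained networks look in the newest picture that a camera, given by its name, has taken for a name from the list of things; names that differ only in an ending like _2 or _b are one class to them, and where a whole thing is asked for, a point or a joint stands for the part that bears it (a point fixed in the world has none). Each returns a list of dicts, best first, with "p" (0 to 1); they miss things now and then, are a little off and sometimes report something else, mostly with a low value. They report only what shows in the picture. A call takes as long as a camera call. They do not tell look-alikes from the thing itself.
- robot.recognise(camera, target): "rect" ([left, top, right, bottom] in pixels, round what is visible of it).
- robot.landmark_of(camera, target): "pixel" ([column, row] in pixels: a listed point, or the origin of a listed thing).
Readings, each from a call of its own:
- robot.current_time_s(): time.
- robot.current_joints(): joint angles.
- robot.current_joint_velocities(): joint speeds.
- robot.current_tau(): joint torques, N m.
- robot.current_position(): TCP position.
- robot.current_tool_rot(): TCP orientation.
- robot.current_ft_force(): force on the tool from outside, world axes, zero at the start.
- robot.current_torque(): the same for the moment, N m.
- robot.current_finger_gap(): opening from 0.0 (shut) to 1.0 (fully open).
Only numpy, scipy, OpenCV 4.12 (cv2) and the standard library are available. Lean on these libraries where they do the work, as an engineer would, in place of code of your own. Each camera call takes 0.05 s, during which the arm holds its last target.

## Working session

There is one attempt and no reset: what is moved stays moved. The work goes in short steps, each a Python script; the robot and the scene stay as the last script left them, time stands still between calls to the robot, and variables do not carry over. Pictures are saved under pics/ and viewed, and the job is handed in when it is done.

```bash
ls; mkdir -p pics
python3 - <<'E'
from rig import robot
import cv2
for n in ["scene","side","wrist"]:
    f=robot.grab_frame(n)
    cv2.imwrite(f"pics/a_{n}.png",f["frame"][:,:,::-1])
    print(n,f["fx"],f["cx"],f["cy"],f["camera_from_world"].round(3).tolist() if hasattr(f["camera_from_world"],'round') else f["camera_from_world"])
    for t in ["warmer_busy_plate","warmer_free_plate","toggle_busy_tip","toggle_free_tip","dial_busy_mark","dial_free_mark","cup_first","cup_second","warmer_busy","warmer_free","bottle","paper_cup","cup_lid"]:
        print(t,[(round(d["p"],2),[round(float(x)) for x in d["pixel"]]) for d in robot.landmark_of(n,t)][:4])
print(robot.current_time_s(), robot.current_tool_rot(), robot.current_position())
E
```

```text
pics
scene 421.0472173926258 316.12447175399774 203.68895649316607 [[-0.726, 0.687, 0.016, 413.23], [0.494, 0.538, -0.683, -262.471], [-0.478, -0.488, -0.731, 1715.298], [0.0, 0.0, 0.0, 1.0]]
warmer_busy_plate [(0.95, [282, 181])]
warmer_free_plate [(0.66, [338, 218])]
toggle_busy_tip [(0.43, [301, 154])]
toggle_free_tip [(0.54, [359, 186])]
dial_busy_mark [(0.51, [232, 180]), (0.49, [312, 164])]
dial_free_mark [(0.55, [373, 208])]
cup_first [(0.95, [281, 181]), (0.93, [277, 236]), (0.59, [238, 211])]
cup_second [(0.84, [385, 258]), (0.68, [416, 277]), (0.68, [452, 281])]
warmer_busy [(0.61, [293, 188])]
warmer_free [(0.93, [346, 223])]
bottle [(0.89, [259, 154])]
paper_cup [(0.81, [357, 291])]
cup_lid [(0.81, [232, 179])]
side 407.8355588378135 314.6606105050153 198.6521870163121 [[-0.996, -0.092, -0.013, 627.16], [-0.04, 0.556, -0.831, 82.989], [0.083, -0.826, -0.557, 1169.1], [0.0, 0.0, 0.0, 1.0]]
warmer_busy_plate [(0.65, [325, 172])]
warmer_free_plate [(0.84, [323, 224]), (0.7, [321, 176]), (0.6, [343, 193]), (0.22, [340, 244])]
toggle_busy_tip [(0.44, [364, 164])]
toggle_free_t
[... 275 characters left out ...]
5, [343, 195])]
warmer_free [(0.34, [306, 165])]
bottle [(0.86, [350, 157])]
paper_cup [(0.91, [269, 291]), (0.28, [304, 167])]
cup_lid [(0.76, [302, 171]), (0.59, [346, 326]), (0.31, [322, 221])]
wrist 346.8868260520943 315.51800240162396 198.36160777179362 [[0.405, 0.914, -0.001, -574.511], [0.875, -0.387, 0.289, -39.22], [0.264, -0.118, -0.957, 379.75], [0.0, 0.0, 0.0, 1.0]]
warmer_busy_plate []
warmer_free_plate []
toggle_busy_tip []
toggle_free_tip []
dial_busy_mark []
dial_free_mark []
cup_first []
cup_second [(0.78, [363, 348])]
warmer_busy []
warmer_free []
bottle []
paper_cup []
cup_lid []
2.1 [ 2.63383451e+00  1.71245275e+00 -3.06219215e-05] [233.3384385  525.53731169 204.59236601]
```

Run:
```python
import cv2
for n,(x0,y0,x1,y1) in dict(scene=(190,100,490,320),side=(220,100,460,400)).items():
    im=cv2.imread(f"pics/a_{n}.png"); s=min(800/(x1-x0),600/(y1-y0))
    cv2.imwrite(f"pics/a_{n}_c.png",cv2.resize(im[y0:y1,x0:x1],None,fx=s,fy=s,interpolation=cv2.INTER_CUBIC)); print(s)
```

```text
2.6666666666666665
2.0
```

View pics/a_scene.png

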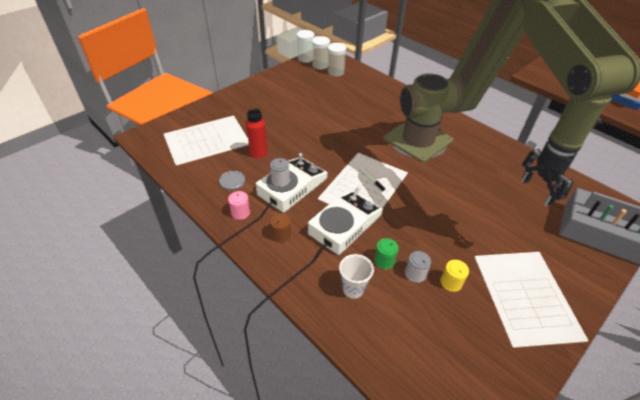

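View pics/a_side.png

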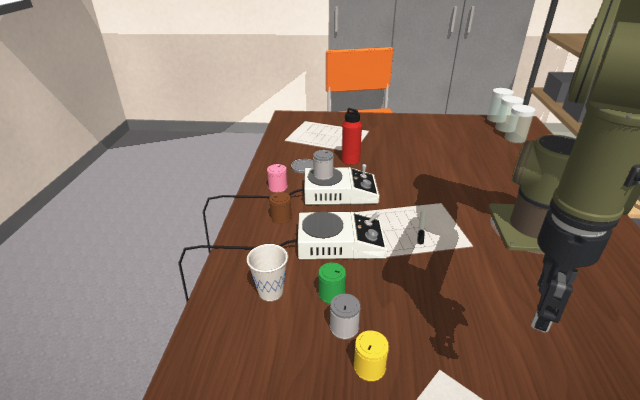

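View pics/a_wrist.png

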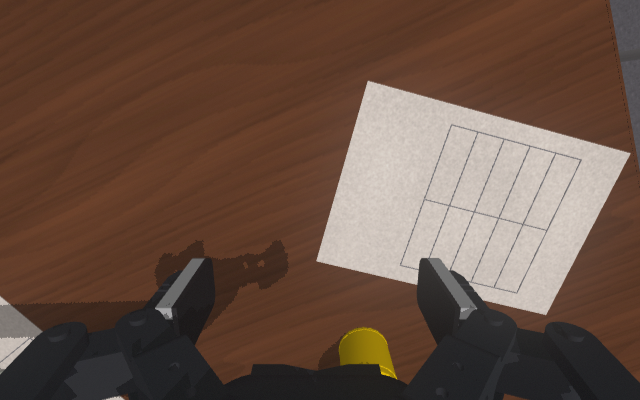

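The scene picture shows the busy plate at about (282,181) with the grey cup on it and the free plate at (337,219). The grey second cup is at (418,266), between the green one (386,254) and the yellow one (454,276). The side picture agrees: grey cup at (345,316). Next I'll triangulate.

```bash
cat > h.py <<'E'
import numpy as np, cv2
from rig import robot
def onplane(f,px,z):
    T=np.array(f["camera_from_world"]);R=T[:3,:3];t=T[:3,3]
    d=R.T@np.array([(px[0]-f["cx"])/f["fx"],(px[1]-f["cy"])/f["fy"],1]);c=-R.T@t
    return c+d*(z-c[2])/d[2]
def proj(f,p):
    T=np.array(f["camera_from_world"]);q=T[:3,:3]@np.array(p,float)+T[:3,3]
    return np.array([f["fx"]*q[0]/q[2]+f["cx"],f["fy"]*q[1]/q[2]+f["cy"]])
def tri(fs,pxs):
    P=[]
    A=[]
    for f,px in zip(fs,pxs):
        K=np.array([[f["fx"],0,f["cx"]],[0,f["fy"],f["cy"]],[0,0,1]]);M=K@np.array(f["camera_from_world"])[:3]
        A+= [px[0]*M[2]-M[0],px[1]*M[2]-M[1]]
    A=np.array(A);x=np.linalg.lstsq(A[:,:3],-A[:,3],rcond=None)[0];return x
E
python3 - <<'E'
from h import *
a=robot.grab_frame("scene");b=robot.grab_frame("side")
P=dict(bplate=((282,181),(325,172),74),fplate=((338,218),(323,224),74),btog=((301,154),(364,164),94),ftog=((359,186),(377,213),85),bdial=((312,164),(363,179),60),fdial=((373,208),(373,236),60),cup2=((416,277),(345,326),0),green=((385,264),(331,294),0),yellow=((452,287),(369,366),0),bottle=((259,154),(350,157),0),pcup=((357,291),(269,291),0),lid=((232,179),(302,171),0),pink=((238,211),(281,189),0),brown=((277,236),(282,215),0))
for k,(p,q,z) in P.items(): print(k,tri([a,b],[p,q]).round(),onplane(a,p,z).round(),onplane(b,q,z).round())
print(robot.current_time_s())
E
```

```text
bplate [ 611. -124.   81.] [ 613. -124.   74.] [ 609. -148.   74.]
fplate [594. 124.  76.] [591. 122.  74.] [595. 125.  74.]
btog [ 487. -167.   96.] [ 486. -168.   94.] [ 487. -172.   94.]
ftog [452.  81.  89.] [446.  76.  85.] [454.  80.  85.]
bdial [ 487. -110.   80.] [ 468. -130.   60.] [ 488. -136.   60.]
fdial [467. 160.  65.] [467. 161.  60.] [464. 147.  60.]
cup2 [532. 397.   0.] [537. 402.   0.] [527. 390.   0.]
green [566. 305.   0.] [570. 309.   0.] [563. 299.   0.]
yellow [482. 491.   2.] [487. 496.   0.] [477. 483.   0.]
bottle [ 536. -354.   14.] [ 533. -361.    0.] [ 532. -394.    0.]
pcup [709. 318.  16.] [703. 315.   0.] [712. 301.   0.]
lid [ 699. -311.   -8.] [ 693. -316.    0.] [ 701. -276.    0.]
pink [ 762. -189.  -21.] [ 771. -174.    0.] [ 756. -152.    0.]
brown [734. -11.  -9.] [743.  -0.   0.] [730.  -7.   0.]
2.2
```

View pics/a_scene_c.png

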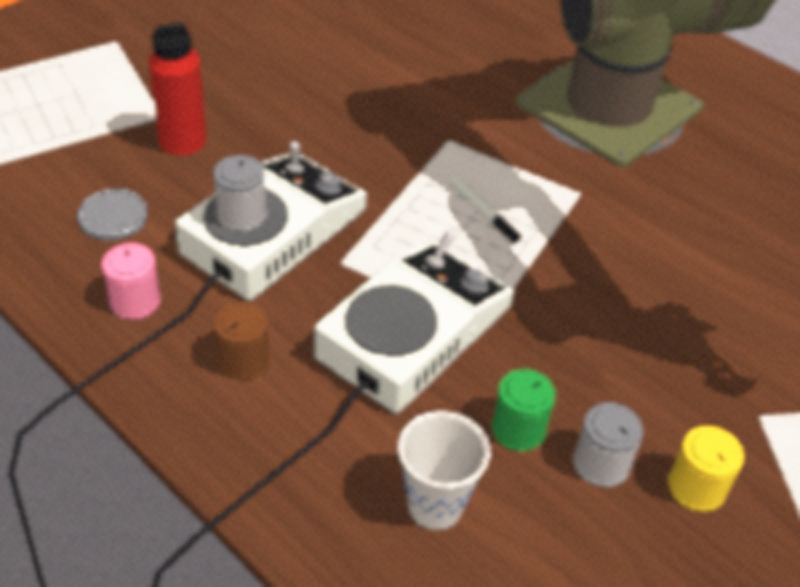

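View pics/a_side_c.png

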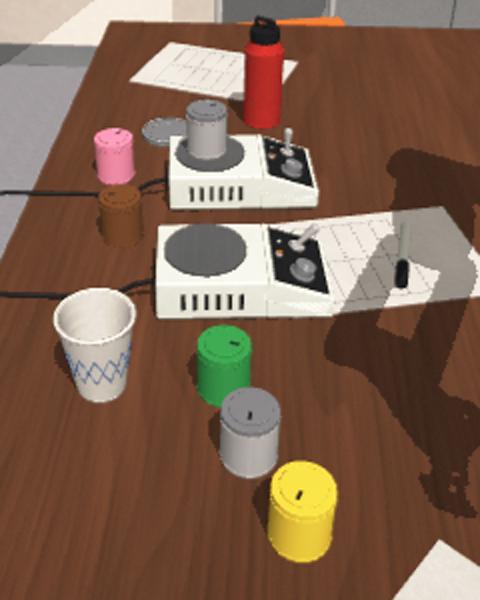

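Run:
```python
from h import *
from scipy.spatial.transform import Rotation as R
f=robot.grab_frame("wrist");T=np.array(f["camera_from_world"]);c=-T[:3,:3].T@T[:3,3]
Rt=R.from_rotvec(robot.current_tool_rot()).as_matrix()
print(c,(Rt.T@(c-robot.current_position())).round(1),(Rt.T@T[:3,:3].T).round(3));print(Rt.round(3))
# candidate poses
for p,yaw in [((480,0,330),1.571),((480,-130,300),1.571+.09),((470,100,300),1.571),((480,-150,250),-1.571+.09),((510,380,250),.38),((510,380,250),.38+3.14159)]:
    o=(R.from_euler('z',yaw)*R.from_euler('x',np.pi)).as_rotvec()
    print(p,yaw,robot.inverse_kinematics(p,o))
```

```text
[166.78743953 555.06782505 374.02326721] [  -0.   -72.8 -169.4] [[ 1.     0.001 -0.001]
 [-0.001  0.957  0.289]
 [ 0.001 -0.289  0.957]]
[[ 0.406  0.914  0.   ]
 [ 0.914 -0.406  0.   ]
 [ 0.    -0.    -1.   ]]
(480, 0, 330) 1.571 [-0.08803032  0.09480846  1.47286047  0.          1.57392372 -1.65903032]
(480, -130, 300) 1.661 [-0.34945005  0.13423896  1.49899967  0.          1.50835402 -2.01045005]
(470, 100, 300) 1.571 [ 0.12170514  0.10902962  1.52904802  0.          1.50351501 -1.44929486]
(480, -150, 250) -1.4809999999999999 [-3.86898363e-01  1.71702316e-01  1.57723476e+00 -4.44089210e-16
  1.39265558e+00  1.09410164e+00]
(510, 380, 250) 0.38 [ 5.73955809e-01  3.64223866e-01  1.30198013e+00 -4.44089210e-16
  1.47538866e+00  1.93955809e-01]
(510, 380, 250) 3.5215899999999998 None
```

```bash
cat >> h.py <<'E'
from scipy.spatial.transform import Rotation as R
def down(yaw): return (R.from_euler('z',yaw)*R.from_euler('x',np.pi)).as_rotvec()
E
python3 - <<'E'
from h import *
robot.move_to((450,-20,330),down(1.571))
f=robot.grab_frame("wrist");cv2.imwrite("pics/w1.png",f["frame"][:,:,::-1])
for t,z in [("warmer_busy_plate",74),("warmer_free_plate",74),("toggle_busy_tip",94),("toggle_free_tip",85),("dial_busy_mark",70),("dial_free_mark",70),("cup_first",74),("warmer_busy",0),("warmer_free",0)]:
    print(t,[(round(d["p"],2),[round(float(x),1) for x in d["pixel"]],onplane(f,d["pixel"],z).round(1)) for d in robot.landmark_of("wrist",t)][:4])
print(robot.current_time_s(),robot.current_position())
E
```

```text
warmer_busy_plate [(0.21, [235.1, 217.3], array([ 531.3, -124.8,   74. ]))]
warmer_free_plate [(0.75, [418.6, 264.2], array([598.4, 119.9,  74. ]))]
toggle_busy_tip [(0.45, [189.9, 189.1], array([ 487.9, -172.3,   94. ]))]
toggle_free_tip []
dial_busy_mark [(0.9, [242.4, 184.2], array([ 487.9, -113.6,   70. ])), (0.71, [448.1, 166.3], array([464.2, 146.4,  70. ]))]
dial_free_mark [(0.75, [448.8, 165.1], array([462.6, 147.1,  70. ]))]
cup_first [(0.96, [328.9, 315.2], array([679.2,  -0.8,  74. ])), (0.82, [235.2, 334.7], array([ 712.5, -136.5,   74. ])), (0.56, [229.8, 274.1], array([ 614. , -137.5,   74. ])), (0.51, [243.0, 182.6], array([ 484.7, -111.8,   74. ]))]
warmer_busy [(0.65, [241.7, 216.6], array([ 557. , -132.9,    0. ])), (0.37, [229.3, 276.4], array([ 659.4, -159.1,    0. ]))]
warmer_free [(0.86, [404.4, 212.6], array([550. , 115.1,   0. ])), (0.24, [238.2, 218.1], array([ 559.4, -138.4,    0. ]))]
4.9 [450.03428487 -19.86479189 329.96971616]
```

View pics/w1.png

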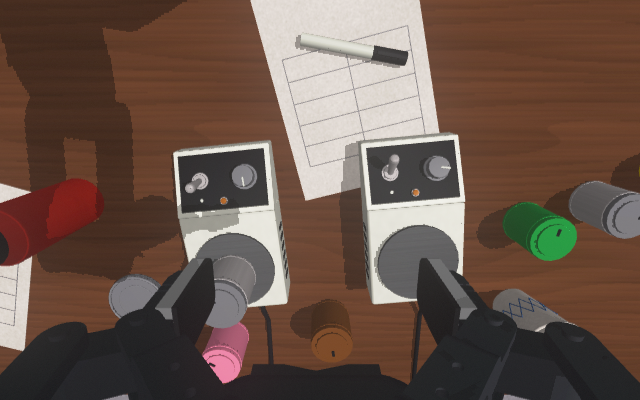

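The wrist picture shows the busy plate on the left (toggle tip at about (190,187), dial (244,176)). The free one is on the right (plate centre (418,262), tip (393,158), dial (438,168)). Next I'll zoom in to fit the housing poses.

Run:
```python
import cv2,numpy as np
im=cv2.imread("pics/w1.png")
for n,x0,y0,x1,y1 in [("b",165,130,305,320),("f",345,120,485,310)]:
    c=cv2.resize(im[y0:y1,x0:x1],None,fx=3.1,fy=3.1,interpolation=cv2.INTER_CUBIC)
    for v in range(0,190,20):
        cv2.putText(c,str(y0+v),(0,int(v*3.1)+8),0,.35,(0,255,255),1);cv2.line(c,(0,int(v*3.1)),(12,int(v*3.1)),(0,255,255),1)
    for v in range(0,140,20):
        cv2.putText(c,str(x0+v),(int(v*3.1),10),0,.35,(0,255,255),1);cv2.line(c,(int(v*3.1),0),(int(v*3.1),12),(0,255,255),1)
    cv2.imwrite(f"pics/w1{n}.png",c)
cv2.imwrite("pics/w1bf.png",cv2.resize(np.hstack([cv2.imread("pics/w1b.png")[:580],cv2.imread("pics/w1f.png")[:580]])[:, :800+68],(800,535)))
```

```text
(no output)
```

View pics/w1b.png

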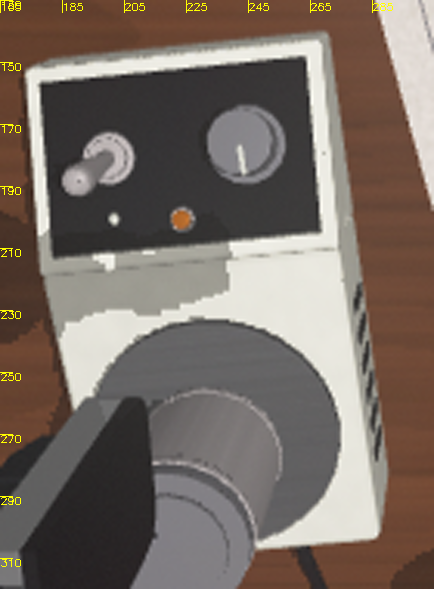

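View pics/w1f.png

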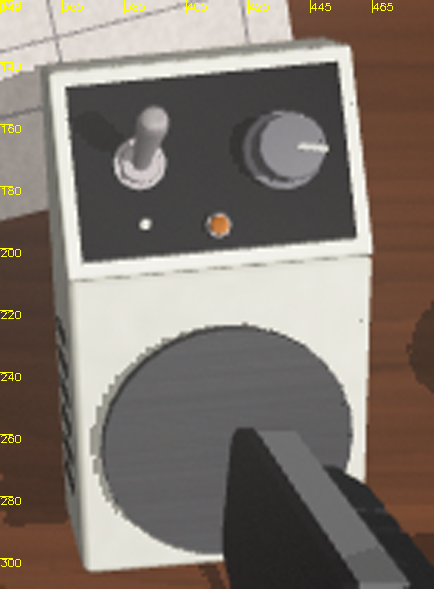

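Run:
```python
from h import *
from scipy.optimize import least_squares
f=robot.grab_frame("wrist");a=robot.grab_frame("scene");b=robot.grab_frame("side")
L=[(-115,-65,36),(-115,65,36),(-30,-65,66),(-30,65,66)]
D=dict(busy=(L+[(115,65,66),(-76,-30,94)],[(173.1,152.6),(269.8,141.6),(177.9,217.7),(274.7,210),(287,303),(189.8,188.4)],(560,-140,.08)),
 free=(L+[(115,-65,66),(-101.5,-30,85)],[(360.5,143.2),(457.9,135.2),(368.2,210.3),(465,202.3),(373.4,303.5),(394.4,158)],(545,120,.08)))
for k,(l,px,x0) in D.items():
    def w(x,p): return np.r_[R.from_euler('z',x[2]).apply((p[0],p[1],0))[:2]+x[:2],p[2]]
    fun=lambda x:np.concatenate([proj(f,w(x,p))-q for p,q in zip(l,px)])
    s=least_squares(fun,x0,loss='soft_l1');x=s.x
    print(k,x.round(3),fun(x).round(1).tolist())
    for n,p in dict(plate=(50,0,74),tipon=(-76,-30,94),tipoff=(-101.5,-30,85)).items():
        print(n,w(x,p).round(1),proj(f,w(x,p)).round(),proj(a,w(x,p)).round(),proj(b,w(x,p)).round())
```

```text
busy [ 5.59438e+02 -1.36187e+02  9.40000e-02] [0.1, -1.5, -0.4, 0.5, -0.1, 0.5, 0.2, -0.4, 0.6, 1.8, -0.2, -0.4]
plate [ 609.2 -131.5   74. ] [234. 271.] [281. 179.] [325. 175.]
tipon [ 486.6 -173.2   94. ] [190. 188.] [300. 153.] [364. 164.]
tipoff [ 461.2 -175.6   85. ] [188. 166.] [305. 152.] [372. 166.]
free [5.48688e+02 1.14639e+02 9.90000e-02] [-0.3, 0.4, 0.6, -1.2, -1.3, 0.7, 1.2, -0.4, -1.0, 2.5, 0.4, -0.4]
plate [598.4 119.6  74. ] [419. 264.] [336. 219.] [322. 223.]
tipon [476.   77.3  94. ] [397. 180.] [353. 189.] [369. 209.]
tipoff [450.6  74.8  85. ] [395. 158.] [358. 186.] [378. 212.]
```

Fits agree across the three cameras to about 2 px (toggle tips and plates). Next is switching the busy plate off: gripper shut, pushing from the plate side.

```bash
cat >> h.py <<'E'
BUSY=(559.4,-136.2,.094); FREE=(548.7,114.6,.096)
def loc(W,x,y,z): return np.r_[R.from_euler('z',W[2]).apply((x,y,0))[:2]+np.array(W[:2]),z]
E
python3 - <<'E'
from h import *
o=down(np.pi/2+BUSY[2])
robot.move_gripper(0.0)
robot.move_to(loc(BUSY,-43,-31,190),o)
robot.move_straight(loc(BUSY,-43,-31,93),rate=120)
print(robot.current_ft_force().round(1),robot.current_time_s())
for x in (-58,-64,-70,-76):
    robot.move_straight(loc(BUSY,x,-31,93),rate=50); print(x,np.round(robot.current_ft_force(),1),np.round(robot.current_position(),1))
f=robot.grab_frame("wrist");cv2.imwrite("pics/w2.png",f["frame"][:,:,::-1])
f=robot.grab_frame("side");cv2.imwrite("pics/s2.png",cv2.resize(f["frame"][120:260,270:460,::-1],None,fx=4,fy=4))
print(robot.current_time_s())
E
```

```text
[0.  0.2 0.2] 7.65
-58 [ 0.3 -0.4 -0.3] [ 504.3 -172.6   93.3]
-64 [ 0.2 -0.3  0. ] [ 498.1 -173.    92.9]
-70 [0.1 0.4 0.3] [ 492.1 -173.5   92.9]
-76 [-0.6 -0.1 -0.1] [ 486.1 -174.1   93. ]
9.0
```

View pics/w2.png

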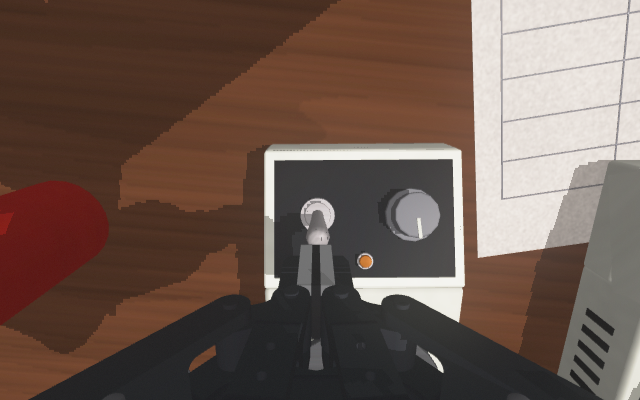

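View pics/s2.png

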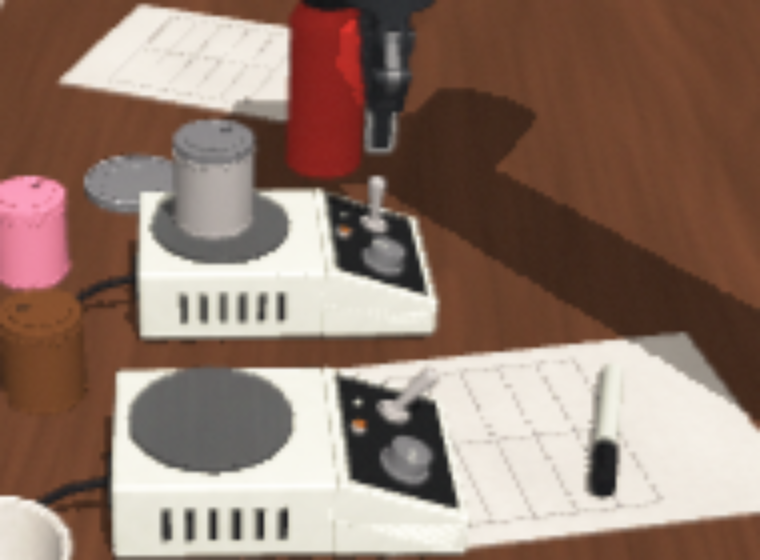

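Run:
```python
from h import *
b=robot.grab_frame("side");w=robot.grab_frame("wrist");p=robot.current_position();print(robot.current_finger_gap(),p)
for z in (70,85,94,105,115,125): print(z,proj(b,(p[0],p[1],z)).round(1),proj(w,(p[0],p[1],z)).round(1), proj(w,(p[0]-11,p[1]+1,z)).round(1))
print(robot.landmark_of("side","toggle_busy_tip"))
print(robot.current_time_s())
```

```text
-0.000549355714489484 [ 486.82280895 -174.25622005   93.05056098]
70 [363.5 170.3] [316.6 222.5] [320.1 205. ]
85 [363.8 166.2] [316.6 232.1] [320.4 213.5]
94 [363.9 163.7] [316.7 238.7] [320.6 219.3]
105 [364.1 160.7] [316.7 247.6] [320.9 227.1]
115 [364.3 157.9] [316.7 256.7] [321.2 235.2]
125 [364.4 155.1] [316.8 266.9] [321.5 244.2]
[{'pixel': [363.6, 164.3], 'p': 0.62}]
9.15
```

The side picture shows the shut fingertips at about (365,157), clearly above the toggle tip at (364,164). That puts the tips near z 110–115, higher than the TCP reading implies. The toggle has not moved. I'll back off and go lower in guarded steps.

Run:
```python
from h import *
robot.move_straight(loc(BUSY,-45,-31,93),rate=120)
for z in (88,83,78):
    robot.move_straight(loc(BUSY,-45,-31,z),rate=60); F=np.round(robot.current_ft_force(),1);print(z,F)
    if np.linalg.norm(F)>4: break
f=robot.grab_frame("wrist");cv2.imwrite("pics/w3.png",f["frame"][:,:,::-1])
f=robot.grab_frame("side");cv2.imwrite("pics/s3.png",cv2.resize(f["frame"][120:220,290:410,::-1],None,fx=6,fy=6))
print(robot.current_time_s())
```

```text
88 [ 0.4  1.1 -0.5]
83 [0.1 0.  0. ]
78 [-0.8  0.4  0.5]
10.4083
```

View pics/w3.png

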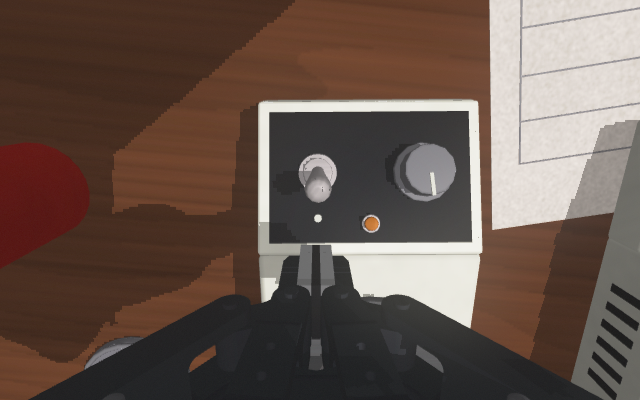

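View pics/s3.png

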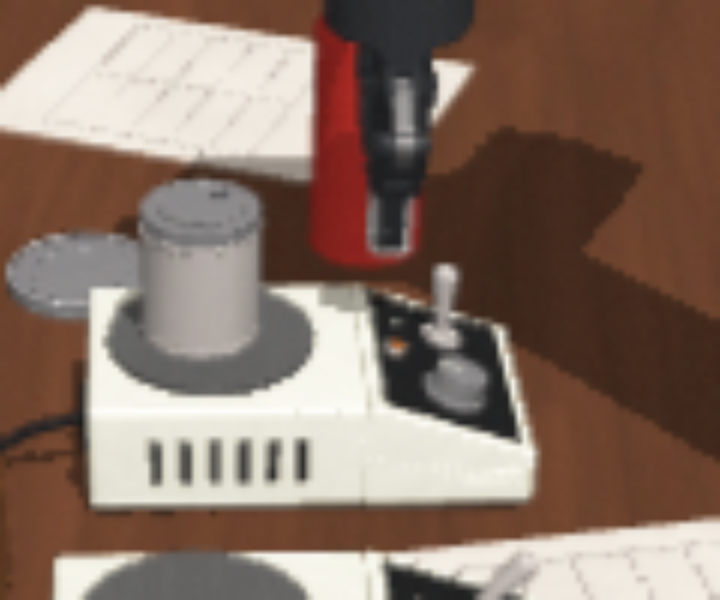

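Run:
```python
from h import *
for z in (74,70,66,63):
    robot.move_straight(loc(BUSY,-46,-31,z),rate=60); F=np.round(robot.current_ft_force(),1);print(z,F)
    if np.linalg.norm(F)>4: break
f=robot.grab_frame("wrist");cv2.imwrite("pics/w4.png",f["frame"][:,:,::-1])
f=robot.grab_frame("side");cv2.imwrite("pics/s4.png",cv2.resize(f["frame"][120:220,290:410,::-1],None,fx=6,fy=6))
p=robot.current_position()
for z in (55,65,75,85,95): print(z,proj(f,(p[0],p[1],z)).round(1))
print(robot.current_time_s())
```

```text
74 [-0.2 -0.5  0. ]
70 [-0.3  1.   0.5]
66 [ 0.5 -0.   0.3]
63 [ 1.   0.  -0.2]
55 [354.1 174.4]
65 [354.2 171.7]
75 [354.3 169. ]
85 [354.5 166.3]
95 [354.6 163.6]
11.5083
```

View pics/s4.png

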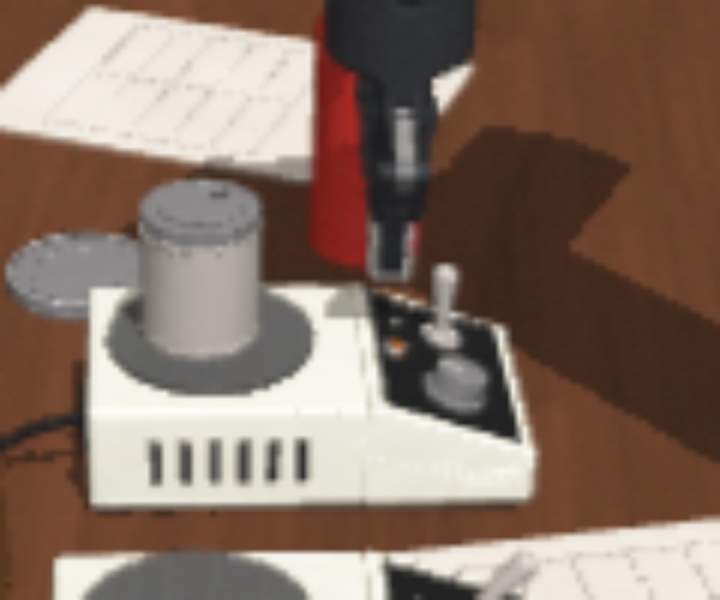

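View pics/w4.png

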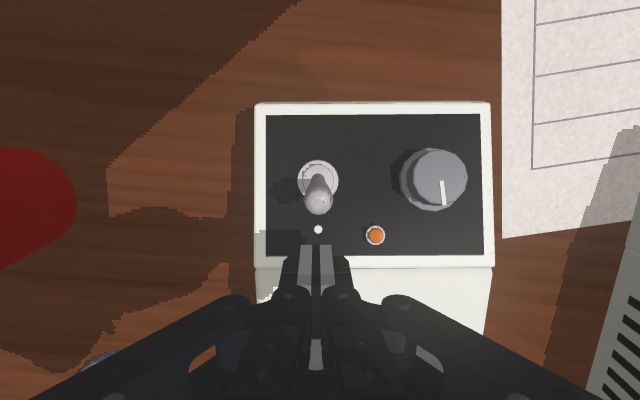

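The fingertips show at row 166, so z is about 85 with the TCP at 63. That means the shut tips sit about 22 mm behind the TCP point. I'll push now.

Run:
```python
from h import *
robot.move_straight(loc(BUSY,-46,-31,61),rate=60);print(np.round(robot.current_ft_force(),1))
for x in (-56,-62,-67,-72,-76,-79):
    robot.move_straight(loc(BUSY,x,-31,61),rate=50); print(x,np.round(robot.current_ft_force(),1))
f=robot.grab_frame("wrist");cv2.imwrite("pics/w5.png",f["frame"][:,:,::-1])
f=robot.grab_frame("side");cv2.imwrite("pics/s5.png",cv2.resize(f["frame"][120:220,290:410,::-1],None,fx=6,fy=6))
print(robot.landmark_of("side","toggle_busy_tip"))
print(robot.current_time_s())
```

```text
[ 0.9  0.4 -0.7]
-56 [0.9 0.  0.5]
-62 [ 2.8 -1.   0.1]
-67 [ 1.6 -1.4  2.2]
-72 [0.1 0.6 0.3]
-76 [ 0.  -0.8  0.1]
-79 [ 0.5  0.1 -0.9]
[{'pixel': [372.1, 167.3], 'p': 0.6}]
13.525
```

View pics/s5.png

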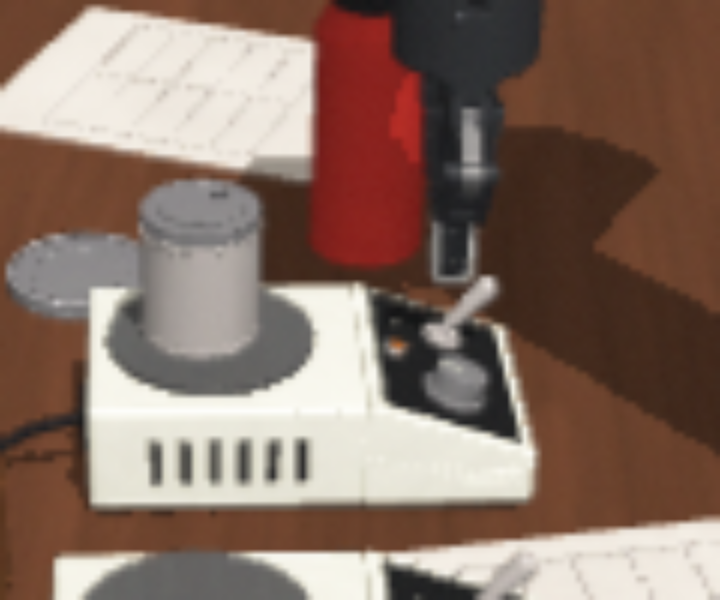

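View pics/w5.png

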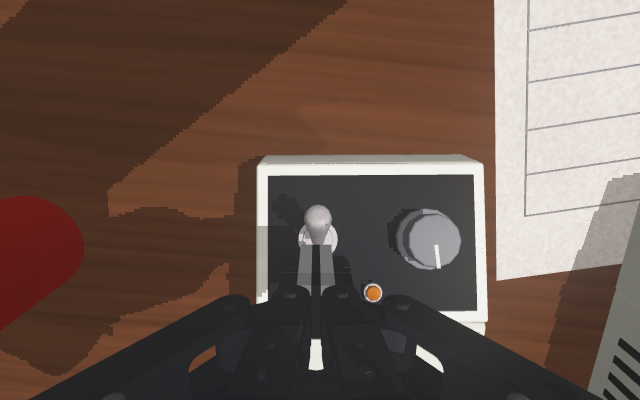

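Toggle is now off: the tip is at (372,167) as predicted, and the cup and dial are unchanged. On to the second cup.

Run:
```python
from h import *
robot.move_straight(loc(BUSY,-70,-31,61),rate=100)
robot.move_straight(loc(BUSY,-66,-31,200),rate=250)
robot.move_gripper(1.0)
robot.move_to((532,397,250),down(0.38))
f=robot.grab_frame("wrist");cv2.imwrite("pics/w6.png",f["frame"][:,:,::-1])
print([(d["p"],d["pixel"],onplane(f,d["pixel"],0).round(1)) for d in robot.landmark_of("wrist","cup_second")])
print([(d["p"],d["rect"]) for d in robot.recognise("wrist","cup_second")])
print(proj(f,(532,397,0)),proj(f,(532,397,76)))
print(robot.current_time_s(),robot.current_position())
```

```text
[(0.97, [311.2, 234.3], array([565.7, 298.3,   0. ])), (0.76, [299.0, 64.7], array([476.8, 485.7,   0. ])), (0.66, [314.3, 161.1], array([533.7, 389.6,   0. ]))]
[(0.87, [262.8, 28.1, 329.2, 94.5]), (0.83, [281.3, 136.6, 345.7, 202.5])]
[315.28219597 155.01868595] [315.16342137 167.9315066 ]
17.475 [532.43153251 396.13023258 249.98832962]
```

View pics/w6.png

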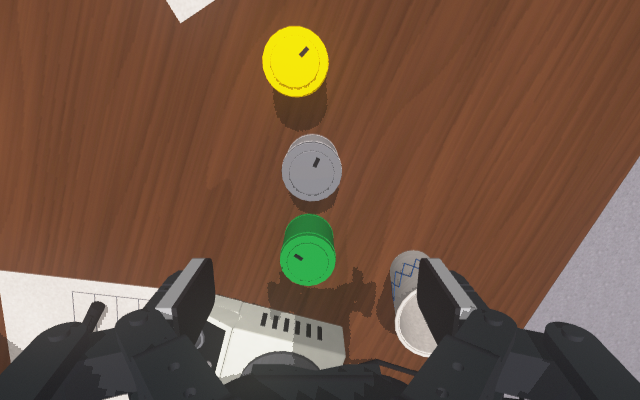

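Lid ellipse of the grey cup spans about (282–342, 141–201), centre (312,171). Green is at (308,260), yellow at (295,62), and the paper cup is off to the right. I'll go down over the cup to a safe height and check the fingers.

Run:
```python
from h import *
f=robot.grab_frame("wrist")
im=f["frame"].astype(int)
# grey lid segmentation
hsv=cv2.cvtColor(f["frame"],cv2.COLOR_RGB2HSV)
m=((hsv[:,:,1]<40)&(hsv[:,:,2]>90)&(hsv[:,:,2]<190)).astype(np.uint8);m[:, :270]=0;m[:,355:]=0;m[:120]=0;m[215:]=0
n,l,s,c=cv2.connectedComponentsWithStats(m);i=1+np.argmax(s[1:,4]);print(s[i],c[i])
# side and scene lid center
p=onplane(f,(312,171),73);print("wrist lid",p.round(1))
a=robot.grab_frame("scene");b=robot.grab_frame("side")
for nm,g in (("scene",a),("side",b)):
    print(nm,[(round(d["p"],2),np.round(d["rect"]),) for d in robot.recognise(nm,"cup_second")], proj(g,(p[0],p[1],0)).round(1),proj(g,(p[0],p[1],76)).round(1))
p0=p.copy();p0[2]=110
robot.move_straight((p[0],p[1],130),rate=250)
for z in (110,95):
    robot.move_straight((p[0],p[1],z),rate=80);print(np.round(robot.current_ft_force(),1))
f=robot.grab_frame("wrist");cv2.imwrite("pics/w7.png",f["frame"][:,:,::-1])
g=robot.grab_frame("side");cv2.imwrite("pics/s7.png",cv2.resize(g["frame"][200:400,230:450,::-1],None,fx=3,fy=3))
for z in (60,80,100,110,120,130,140): print(z,[proj(g,(p[0]+s*49*np.cos(.38),p[1]+s*49*np.sin(.38),z)).round(1).tolist() for s in (-1,1)])
print(robot.current_time_s(),robot.current_position())
```

```text
[ 282  134   60   67 3089] [311.31498867 167.99773389]
wrist lid [530.5 392.2  73. ]
scene [(0.97, array([409., 253., 427., 281.])), (0.9, array([374., 236., 401., 268.])), (0.75, array([441., 262., 470., 292.]))] [414.7 273.6] [419.6 258.8]
side [(0.92, array([355., 331., 389., 381.])), (0.79, array([319., 261., 345., 300.])), (0.63, array([331., 293., 360., 339.]))] [343.6 326.9] [344.5 302.9]
[1.2 0.2 0.3]
[-0.  -0.6  0.1]
60 [[366.0, 302.8], [322.0, 313.6]]
80 [[366.6, 296.3], [322.0, 307.0]]
100 [[367.1, 289.5], [322.0, 300.2]]
110 [[367.4, 286.1], [322.0, 296.8]]
120 [[367.7, 282.6], [321.9, 293.3]]
130 [[368.0, 279.1], [321.9, 289.7]]
140 [[368.3, 275.5], [321.9, 286.1]]
19.1917 [530.68645384 392.26267185  95.18382233]
```

View pics/w7.png

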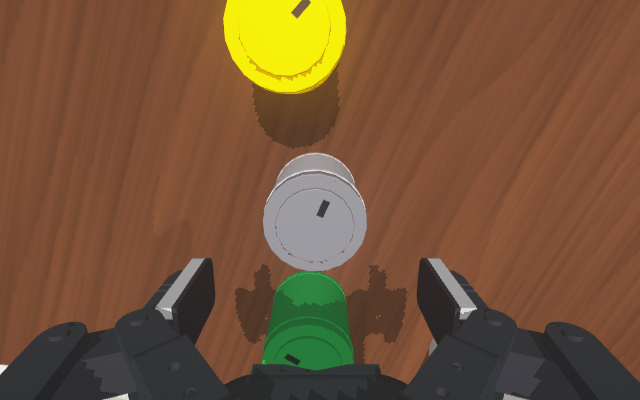

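View pics/s7.png

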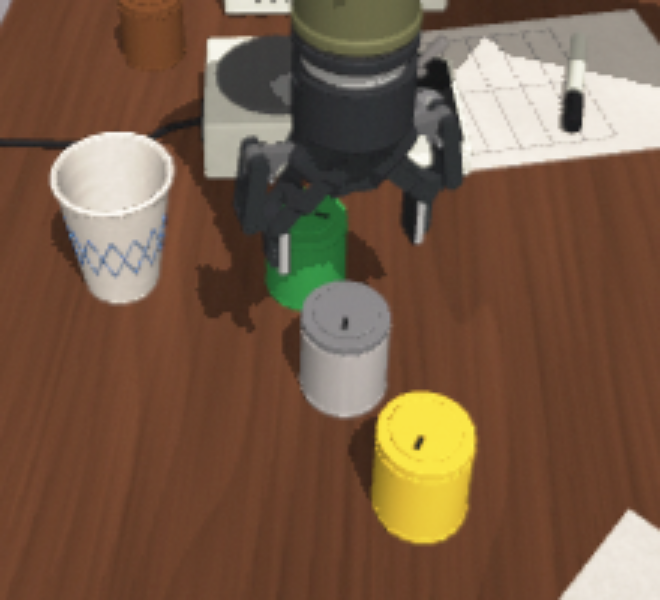

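Both open pad tips read about z 126 with the TCP at 95 (right tip (370,281), left (324,291)). Open tips therefore sit about 32 mm behind the TCP, consistent with the shut measurement. The lid is centred between the jaws at (314.5,220.5).

Run:
```python
from h import *
f=robot.grab_frame("wrist")
p=onplane(f,(314.5,220.5),73);print("lid",p.round(1))
for z in (60,40,25,14,7,0):
    robot.move_straight((p[0],p[1],z),rate=100);F=np.round(robot.current_ft_force(),1);print(z,F)
    if np.linalg.norm(F)>5: break
f=robot.grab_frame("wrist");cv2.imwrite("pics/w8.png",f["frame"][:,:,::-1])
g=robot.grab_frame("side");cv2.imwrite("pics/s8.png",cv2.resize(g["frame"][200:400,230:450,::-1],None,fx=3,fy=3))
print(robot.current_time_s(),robot.current_position())
```

```text
lid [530.1 393.5  73. ]
60 [-0.4  1.3  1. ]
40 [-0.4  0.3  0.7]
25 [ 0.5 -0.8  0.5]
14 [-0.4  0.  -0.1]
7 [ 0.2 -0.2 -0.5]
0 [-1.2  0.1 -0.8]
21.25 [ 5.30017256e+02  3.93416299e+02 -1.50388584e-01]
```

View pics/w8.png

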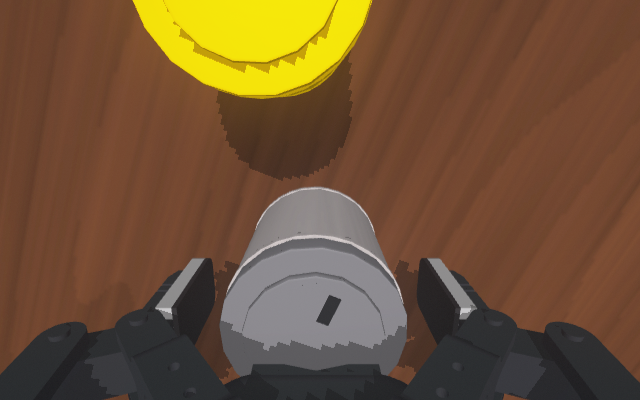

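View pics/s8.png

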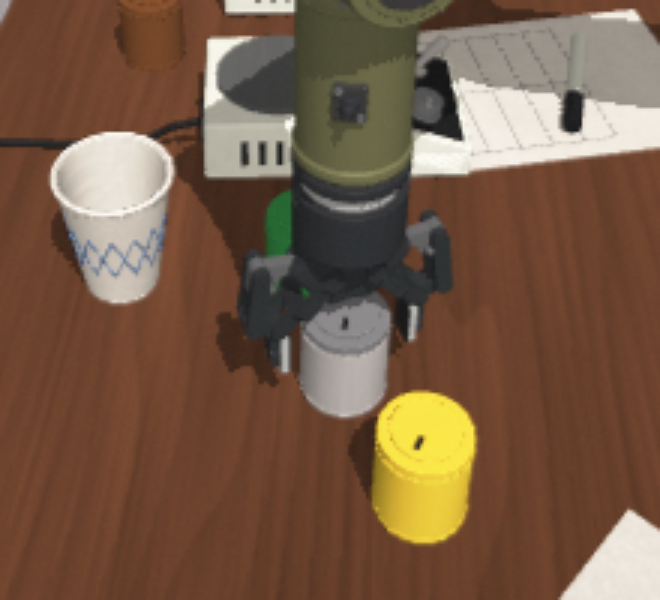

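The pads straddle the cup evenly, with tips about 31 mm above the table. I'll grip and lift.

Run:
```python
from h import *
robot.move_gripper(0.0,40)
print(robot.current_finger_gap(),np.round(robot.current_ft_force(),1))
p=robot.current_position()
robot.move_straight((p[0],p[1],20),rate=60)
print(robot.current_finger_gap(),np.round(robot.current_ft_force(),1))
robot.move_straight((p[0],p[1],145),rate=200)
print(robot.current_finger_gap(),np.round(robot.current_ft_force(),1))
f=robot.grab_frame("wrist");cv2.imwrite("pics/w9.png",f["frame"][:,:,::-1])
g=robot.grab_frame("side");cv2.imwrite("pics/s9.png",cv2.resize(g["frame"][150:350,230:450,::-1],None,fx=3,fy=3))
p=robot.current_position()
print(p,[proj(f,(p[0],p[1],z)).round(1) for z in (145,215,218,221)])
print([proj(g,(p[0],p[1],z)).round(1) for z in (145,221)])
print(robot.current_time_s())
```

```text
0.7143417212024489 [-1.4  0.1  2.2]
0.714422562252546 [-0.4  1.  -3.6]
0.721023587103306 [-0.2 -0.  -3.9]
[528.71689804 392.56225431 142.67793957] [array([313.5, 238.7]), array([311.7, 323.4]), array([311.6, 329.3]), array([311.4, 335.5])]
[array([346.4, 279.1]), array([347.6, 249.9])]
22.9583
```

View pics/w9.png

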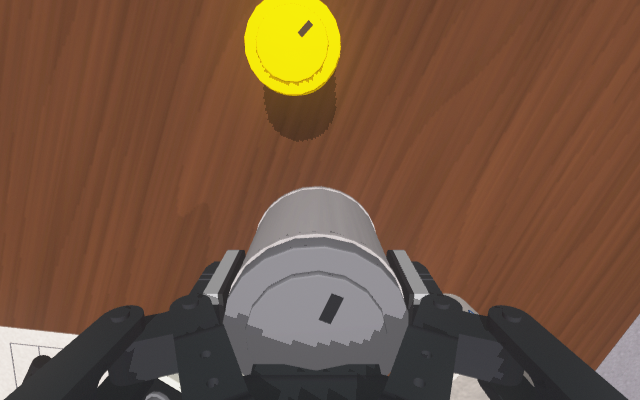

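View pics/s9.png

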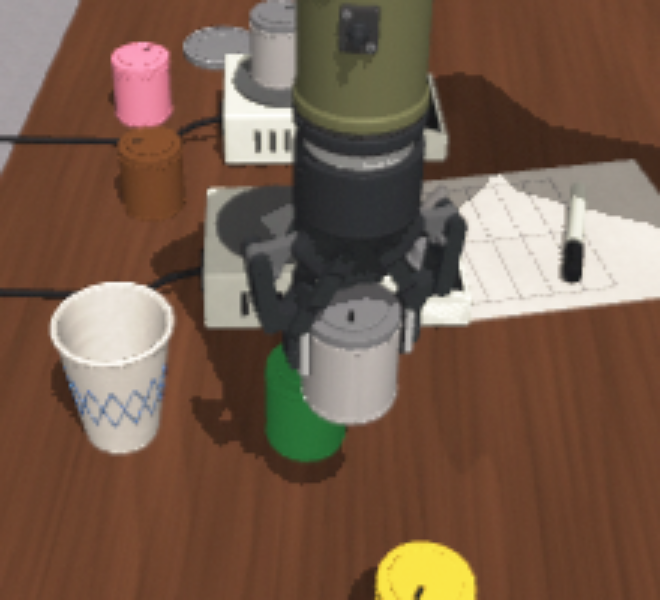

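Cup held upright (gap 0.72 ≈ 61 mm) and clear. Next I'll carry it to the free plate.

Run:
```python
from h import *
o=down(.38)
robot.move_straight((560,260,150),o,rate=180)
robot.move_straight((598,120,150),o,rate=180)
robot.move_straight((598,120,84),rate=120)
robot.hold(.2)
F0=np.mean([robot.current_ft_force() for _ in range(5)],0);print(F0.round(1),robot.current_position().round(1))
g=robot.grab_frame("side");cv2.imwrite("pics/s10.png",cv2.resize(g["frame"][130:330,230:450,::-1],None,fx=3,fy=3))
for z in (80,77.5,76,75,74.2,73.5,72.8):
    robot.move_straight((598,120,z),rate=25);F=robot.current_ft_force();print(z,F.round(1))
    if F[2]-F0[2]>3: break
f=robot.grab_frame("scene");cv2.imwrite("pics/c10.png",cv2.resize(f["frame"][130:280,230:430,::-1],None,fx=4,fy=4))
g=robot.grab_frame("side");cv2.imwrite("pics/s11.png",cv2.resize(g["frame"][130:330,230:450,::-1],None,fx=3,fy=3))
print(robot.current_time_s(),robot.current_position())
```

```text
[-0.1  0.6 -3.1] [598.9 120.2  85.1]
80 [ 0.7 -0.8 -3. ]
77.5 [-0.5 -0.2 -3.2]
76 [ 1.2  0.3 -2.8]
75 [ 0.2  0.3 -1.9]
74.2 [-0.2 -0.5 -1. ]
73.5 [-2.5 -0.3  4.9]
27.4333 [598.20767518 120.02925818  74.33743518]
```

View pics/s11.png

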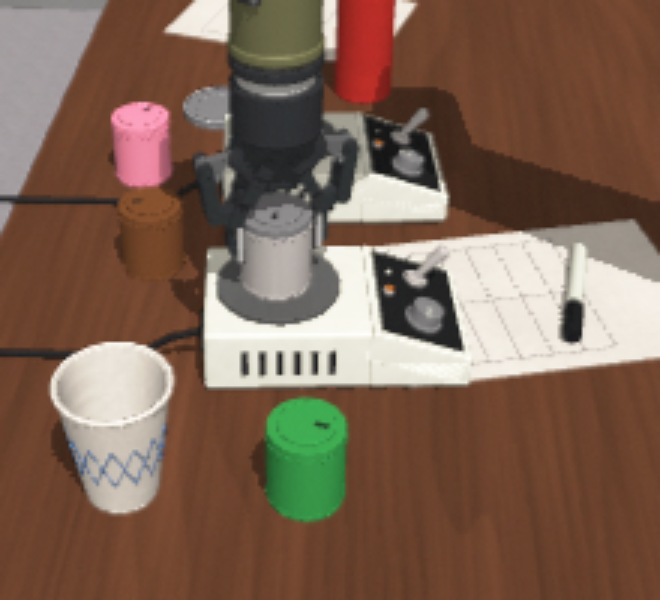

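View pics/c10.png

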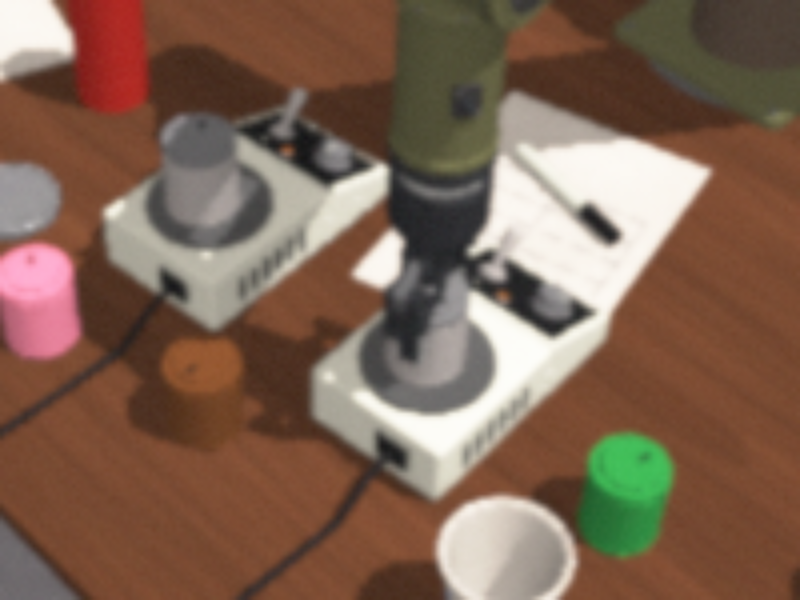

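Run:
```python
from h import *
t=np.linspace(0,2*np.pi,360)
for nm,off,s in (("scene",(230,130),4),("side",(230,130),3)):
    f=robot.grab_frame(nm)
    for r in (31,55):
        q=np.array([proj(f,(598.2+r*np.cos(a),119.8+r*np.sin(a),74)) for a in t]);q=(q-off)*s
        print(nm,r,"x",q[:,0].min().round(),q[:,0].max().round(),"y",q[:,1].min().round(),q[:,1].max().round())
```

```text
scene 31 x 385.0 464.0 y 326.0 385.0
scene 55 x 354.0 495.0 y 303.0 410.0
side 31 x 241.0 311.0 y 258.0 300.0
side 55 x 214.0 339.0 y 242.0 318.0
```

Predicted and seen cup and plate outlines agree within about 1 px in both views, so the cup is centred. I'll release it.

Run:
```python
from h import *
robot.move_straight((598,120,74.1),rate=25)
print(robot.current_ft_force().round(1))
robot.move_gripper(0.85); robot.move_gripper(1.0)
print(robot.current_ft_force().round(1))
robot.move_straight((598,120,100),rate=60)
robot.move_straight((598,120,200),rate=250)
robot.move_gripper(0.0)
o=down(np.pi/2+FREE[2])
robot.move_to(loc(FREE,-134,-31,150),o)
robot.move_straight(loc(FREE,-134,-31,57),rate=120)
for n,(x0,y0,x1,y1,s) in dict(side=(230,130,450,330,3),scene=(230,130,430,280,4),wrist=(0,0,640,400,1)).items():
    f=robot.grab_frame(n);cv2.imwrite(f"pics/{n}12.png",cv2.resize(f["frame"][y0:y1,x0:x1,::-1],None,fx=s,fy=s))
print(robot.current_ft_force().round(1),robot.current_time_s(),robot.current_position())
```

```text
[-0.8  0.3  3.2]
[-0.1 -0.2  0.2]
[-0.6 -0.5  1.1] 32.55 [419.09289514  70.97173982  57.69951934]
```

View pics/side12.png

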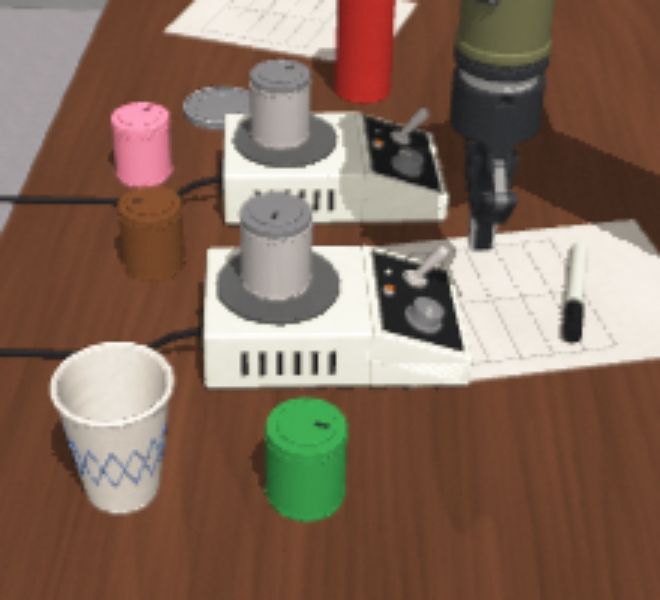

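View pics/wrist12.png

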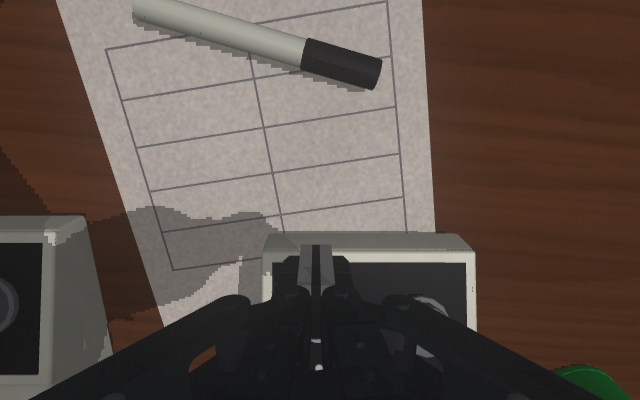

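View pics/scene12.png

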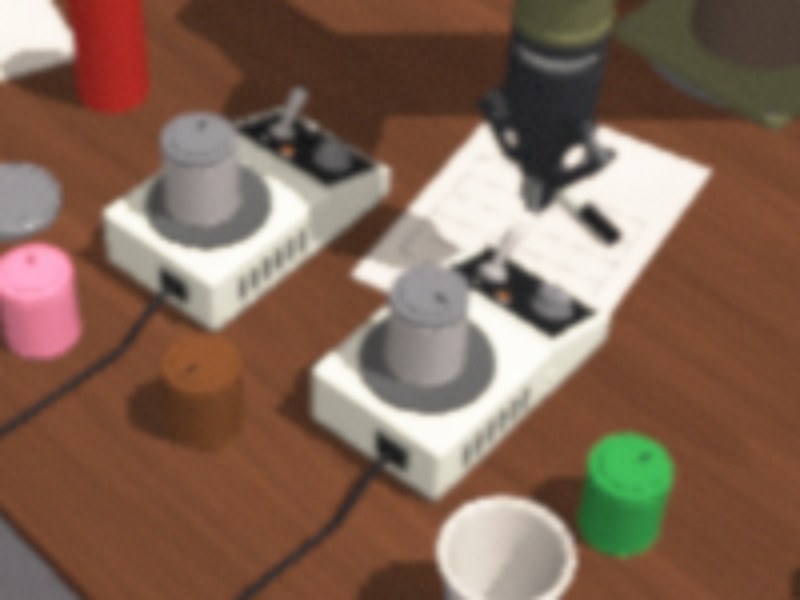

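The cup stands in the middle of the free plate (side (92+230, …), plate and cup concentric). Now to push the free toggle towards its plate.

Run:
```python
from h import *
robot.move_straight(loc(FREE,-134,-31,52),rate=60)
for x in (-122,-116,-111,-106,-102,-98.5,-96):
    robot.move_straight(loc(FREE,x,-31,52),rate=50); print(x,np.round(robot.current_ft_force(),1))
for n,(x0,y0,x1,y1,s) in dict(side=(230,130,450,330,3)).items():
    f=robot.grab_frame(n);cv2.imwrite(f"pics/{n}13.png",cv2.resize(f["frame"][y0:y1,x0:x1,::-1],None,fx=s,fy=s))
print(robot.landmark_of("side","toggle_free_tip"),robot.current_time_s(),robot.current_position())
```

```text
-122 [-0.1 -1.8  0.7]
-116 [-1.2 -0.1  0.7]
-111 [-7.8 -0.8  8.3]
-106 [-16.4  -2.5  17.5]
-102 [-22.2  -3.3  24.7]
-98.5 [-28.4  -4.9  31.1]
-96 [-32.9  -4.   35.3]
[{'pixel': [380.4, 215.2], 'p': 0.43}] 34.8083 [436.22901175  72.83374444  50.91406686]
```

View pics/side13.png

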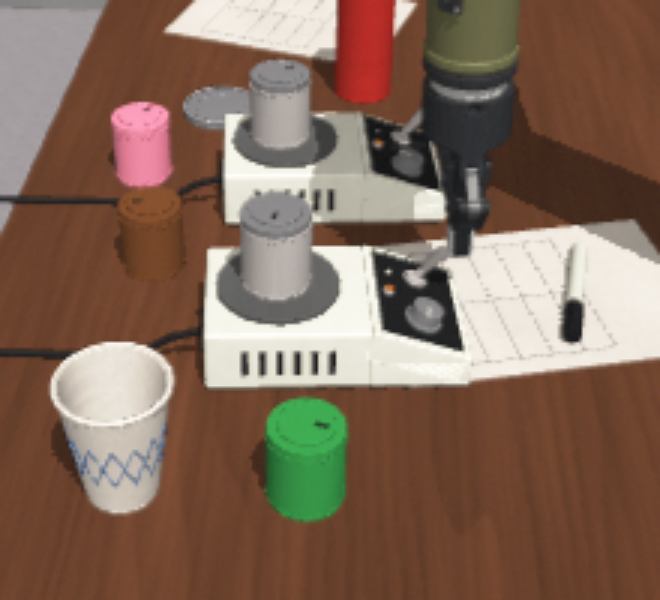

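The push pressed along the bat axis instead of turning it (−33/+35 N, finger edge on the bat's end) and the toggle did not move. I'll back off, go lower and follow the tip's arc.

Run:
```python
from h import *
g=robot.grab_frame("side");p=robot.current_position()
print([(z,proj(g,(p[0],p[1],z)).round(1)) for z in (65,75,85)])
robot.move_straight(loc(FREE,-134,-31,54),rate=150)
print(robot.current_ft_force().round(1))
robot.move_straight(loc(FREE,-134,-31,38),rate=80)
print(robot.current_ft_force().round(1))
for n,(x0,y0,x1,y1,s) in dict(side=(310,160,450,260,5),scene=(330,140,430,215,8)).items():
    f=robot.grab_frame(n);cv2.imwrite(f"pics/{n}14.png",cv2.resize(f["frame"][y0:y1,x0:x1,::-1],None,fx=s,fy=s,interpolation=cv2.INTER_CUBIC))
p=robot.current_position();g=f if 0 else robot.grab_frame("side")
print([(z,proj(g,(p[0],p[1],z)).round(1)) for z in (40,50,60,70,80)],robot.landmark_of("side","toggle_free_tip"),robot.current_time_s())
```

```text
[(65, array([382.8, 217.7])), (75, array([383.1, 214.8])), (85, array([383.4, 211.8]))]
[1.5 0.3 0.1]
[-0.8 -0.4  0. ]
[(40, array([388.3, 224.9])), (50, array([388.6, 222. ])), (60, array([388.9, 219.1])), (70, array([389.3, 216.1])), (80, array([389.6, 213.1]))] [{'pixel': [383.0, 212.3], 'p': 0.53}] 35.8083
```

View pics/side14.png

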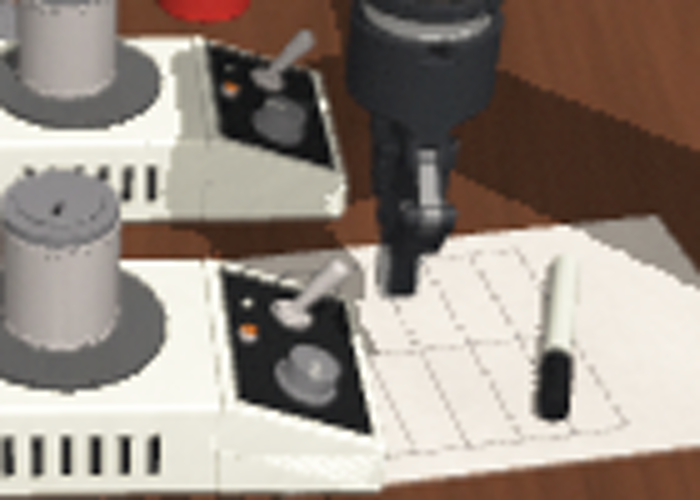

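View pics/scene14.png

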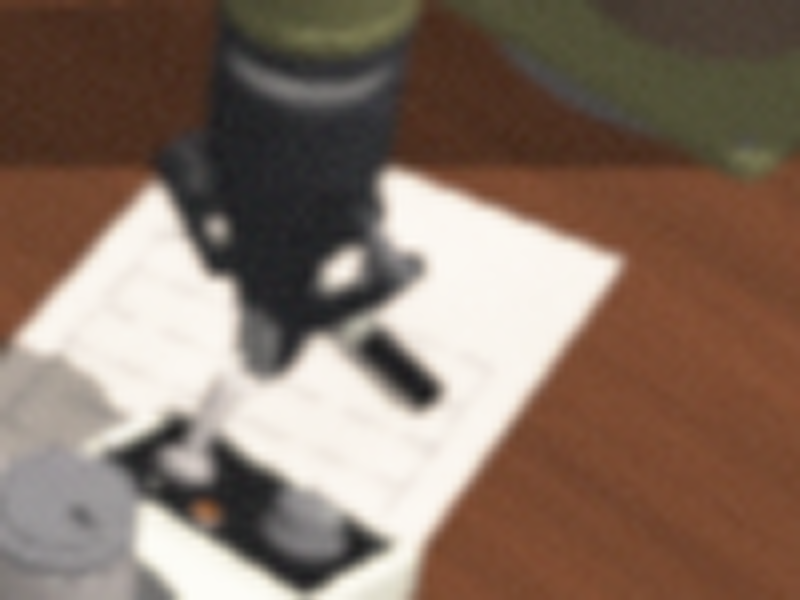

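Run:
```python
from h import *
z=40
robot.move_straight(loc(FREE,-120,-31,z),rate=80);print(robot.current_ft_force().round(1))
x=-120
while x<-98:
    x+=3; z+=3*(.75 if x>-117 else 0)*(.8 if x>-106 else 1)
    robot.move_straight(loc(FREE,x,-31,z),rate=60);F=robot.current_ft_force();print(x,round(z,1),F.round(1))
    if np.linalg.norm(F)>22: break
for n,(x0,y0,x1,y1,s) in dict(side=(310,160,450,260,5)).items():
    f=robot.grab_frame(n);cv2.imwrite(f"pics/{n}15.png",cv2.resize(f["frame"][y0:y1,x0:x1,::-1],None,fx=s,fy=s,interpolation=cv2.INTER_CUBIC))
print(robot.landmark_of("side","toggle_free_tip"),robot.current_time_s(),robot.current_position())
```

```text
[-0.2  0.7 -0.2]
-117 40 [ 0.3  0.7 -0.7]
-114 42.2 [-2.7  0.5 -0.7]
-111 44.5 [-5.8 -0.2  3.6]
-108 46.8 [-0.1  0.7  0.3]
-105 48.5 [-0.5 -0.1  0.3]
-102 50.3 [ 1.  -0.7 -0.5]
-99 52.1 [-0.4  0.5  0.4]
-96 53.9 [-0.6  0.   0.2]
[{'pixel': [373.9, 212.0], 'p': 0.57}, {'pixel': [323.1, 222.4], 'p': 0.5}, {'pixel': [304.5, 168.7], 'p': 0.3}] 38.2333 [456.11259909  74.5413418   53.9591987 ]
```

View pics/side15.png

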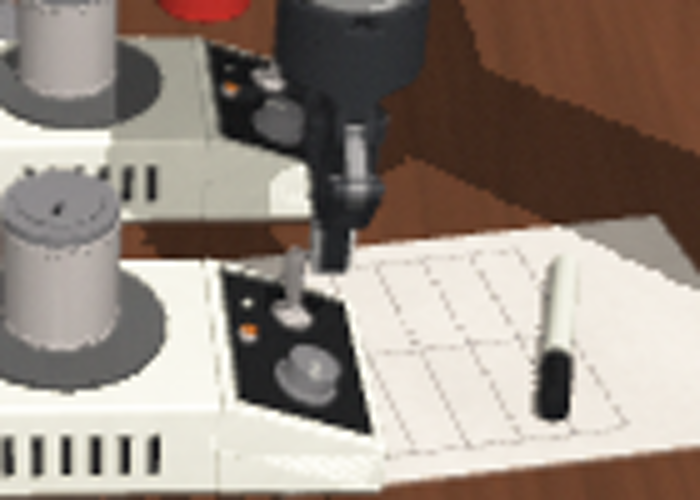

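The free toggle snapped over and stands upright (on), at about (368,210) as predicted. Next I'll retreat and make the final checks.

Run:
```python
from h import *
robot.move_straight(loc(FREE,-122,-31,54),rate=150)
robot.move_straight(loc(FREE,-130,-31,200),rate=250)
robot.move_to((450,-20,330),down(1.571))
robot.move_gripper(0.0)
for n,(x0,y0,x1,y1,s) in dict(side=(230,100,450,400,2),scene=(190,100,490,320,2.66),wrist=(0,0,640,400,1.2)).items():
    f=robot.grab_frame(n);cv2.imwrite(f"pics/{n}16.png",cv2.resize(f["frame"][y0:y1,x0:x1,::-1],None,fx=s,fy=s,interpolation=cv2.INTER_CUBIC))
    for t,z in [("cup_first",74),("toggle_busy_tip",85),("toggle_free_tip",94),("dial_busy_mark",70),("dial_free_mark",70)]:
        print(n,t,[(round(d["p"],2),np.round(d["pixel"],1).tolist(),onplane(f,d["pixel"],z).round()) for d in robot.landmark_of(n,t)][:3])
print(robot.current_time_s())
```

```text
side cup_first [(0.84, [323.2, 169.6], array([ 616., -163.,   74.])), (0.68, [277.8, 188.0], array([744., -42.,  74.])), (0.6, [280.1, 215.8], array([714.,  97.,  74.]))]
side toggle_busy_tip [(0.74, [303.6, 168.6], array([ 677., -145.,   85.])), (0.47, [370.4, 166.1], array([ 466., -176.,   85.]))]
side toggle_free_tip [(0.57, [371.4, 210.3], array([469.,  81.,  94.]))]
side dial_busy_mark [(0.64, [364.4, 177.5], array([ 484., -129.,   70.]))]
side dial_free_mark [(0.65, [377.2, 234.6], array([455., 153.,  70.]))]
scene cup_first [(0.92, [280.8, 181.0], array([ 616., -127.,   74.])), (0.72, [278.5, 234.6], array([771.,  47.,  74.])), (0.69, [308.6, 153.9], array([ 450., -167.,   74.]))]
scene toggle_busy_tip [(0.53, [305.1, 152.8], array([ 464., -171.,   85.])), (0.15, [308.7, 169.9], array([516., -95.,  85.]))]
scene toggle_free_tip [(0.46, [354.6, 188.0], array([471.,  78.,  94.]))]
scene dial_busy_mark [(0.56, [311.6, 166.7], array([ 486., -112.,   70.]))]
scene dial_free_mark [(0.44, [369.3, 205.8], array([477., 151.,  70.]))]
wrist cup_first [(0.76, [231.3, 273.7], array([ 614., -136.,   74.])), (0.68, [246.4, 183.1], array([ 486., -108.,   74.]))]
wrist toggle_busy_tip []
wrist toggle_free_tip [(0.56, [394.5, 177.5], array([473.,  74.,  94.]))]
wrist dial_busy_mark [(0.8, [246.0, 180.0], array([ 482., -109.,   70.]))]
wrist dial_free_mark [(0.68, [452.8, 165.8], array([464., 152.,  70.]))]
41.0917
```

View pics/wrist16.png

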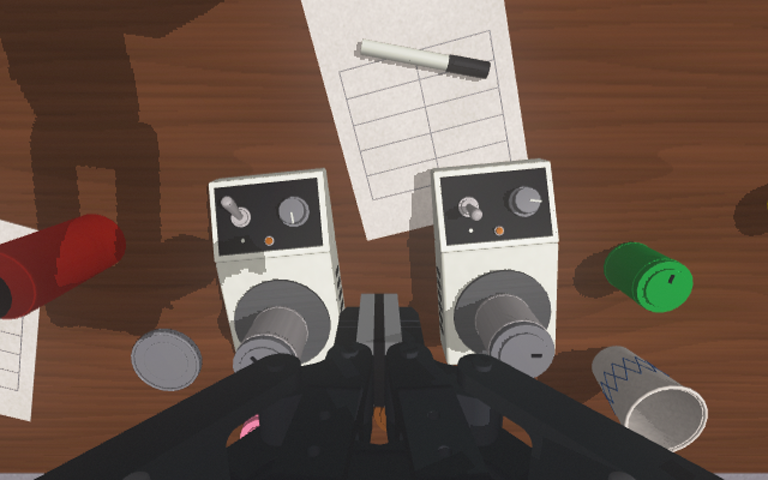

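View pics/scene16.png

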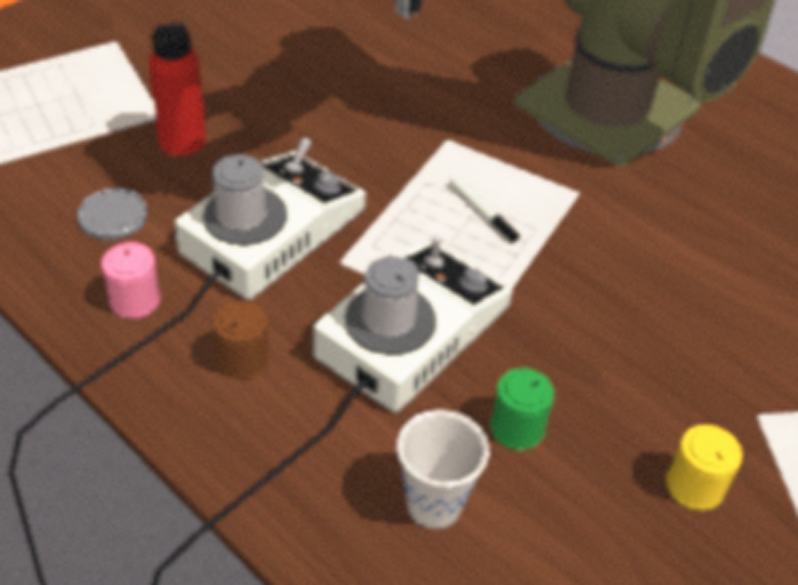

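View pics/side16.png

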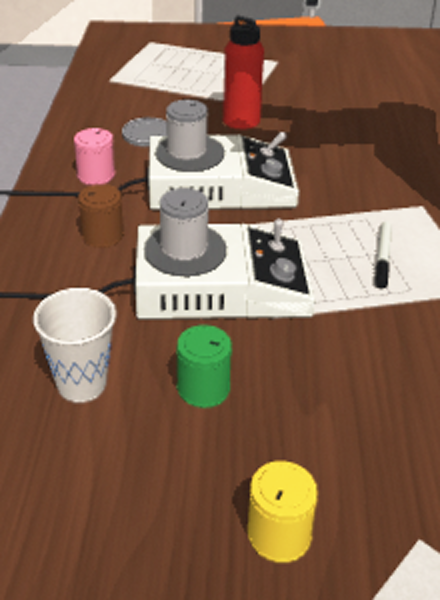

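Final pictures show the busy toggle leaning forward (off) and the free toggle upright (on). Both cups are centred on their plates, the dials point as before, and the bystanders are unmoved.

Run:
```python
from rig import robot
robot.job_done();print(robot.current_time_s())
```

```text
the job is handed in; nothing more can be done
the job is handed in; nothing more can be done
```

The job is done and handed in at about 41 s, inside the 64 s limit. I switched the busy hot plate off with its cup left standing. Then I carried the second steel cup upright to the free plate, set it down, and only after letting go switched that plate on.

**Last checks**
- **Toggles:** the busy toggle leans to the front (off), and the free toggle stands upright (on).
- **Second cup:** it stands within about 1 px of the plate's centre in the scene and side views, which is 2–3 mm.
- **Everything else:** the first cup, both dial pointers, the look-alikes and the other things on the table look as they did at the start.

**What disagreed along the way**
- **Fingertip position:** the pictures put the fingertips about 21–32 mm behind the TCP, not 8 mm ahead of it. My first pass over the busy toggle therefore missed it from above. I corrected the heights from the images.
- **First push on the free toggle:** it pressed along the bat with about 48 N at the wrist and did not move it, so I backed off and switched it with a lower push. That contact was finger on toggle. It stayed under the 120 N wrist limit, and the 40 N limit is for the arm and gripper body.
- **Network detections:** on the final pictures, one network detection of the busy toggle was wrong (on the side view) and one was missing (on the wrist view). I confirmed that toggle from the pictures and from the remaining scene and side detections.

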